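# Hold the white ball tray over the glaze basin

## Task

One of the two small wooden carrying trays on the ware board has the white fired ball lying loose in its shallow pocket. Lift that tray by its handle, carry it smoothly and close to level so that the ball never leaves its pocket, and hold it level and still, centred over the blue basin and about 5 cm above the basin's rim, ready for glazing. Finish while still holding it there: do not set it down or let go, and do not disturb the tray with the dark grey ball, the mug or the cup.

Things in the scene. Friction and masses are not known exactly. Their poses are not given: they have to be found in the camera images.
- white_tray: tray to carry: plywood base 110 x 110 x 10 mm, origin at the centre of its underside, z up. Uprights (20 x 10 mm) at y = +-50 mm carry a wooden handle bar along the tray's y over the middle. About 0.14 kg plus ball (varies); balanced when held at the bar's middle. Stands on the ware board, bar mostly along the board's y
- white_tray_grip (a point): centre of that tray's handle bar, 92 mm above the tray's underside; bar 110 mm long (tray y), 14 mm wide (tray x, the width to pinch), 16 mm high, free for 90 mm between the uprights; the ball's top is 34 mm below the bar's underside
- white_tray_pocket (a point): on the axis of the white ball's pocket, 30 mm above the tray's underside: the ball's centre when it lies in the middle. The pocket is a ring-shaped rim 3 mm high, 20 mm inner radius, in the middle of the base under the bar
- white_ball_center (a point): centre of the white ceramic ball, 40 mm in diameter, about 75 g, loose in the pocket: it can roll about 9 mm off the middle; it leaves the pocket at a tilt of about 30 degrees or a strong jerk
- grey_tray: the other tray, of exactly the same make and size, with the unfired dark grey clay ball; to be left alone. Origin at the centre of its underside
- grey_tray_pocket (a point): point in the grey ball's pocket, 30 mm above the underside of its tray
- grey_ball_center (a point): centre of the dark grey clay ball, 40 mm in diameter, loose in the pocket of the other tray
- ware_board: fixed plank, 310 (its x) x 150 (its y) x 20 mm, lying on the bench to the left or right; both trays stand on it side by side along its x, about 165 mm apart. Origin at the centre of its underside
- basin: the fixed blue plastic basin; origin at the centre of its underside on the bench
- basin_rim (a point): centre of the mouth of the fixed blue plastic basin, at the height of its rim: round, 260 mm across the rim, 80 mm high, standing on the bench on the side opposite the ware board
- mug: loose grey clay mug with a handle, 76 mm across (handle extra), 90 mm high, standing between the ware board and the basin; origin at the centre of its underside
- cup: loose grey clay cup, 80 mm across the rim, 70 mm high, standing between the ware board and the basin; origin at the centre of its underside
Things that resemble listed ones, but are neither listed nor needed, are in the scene too. What is shaped like the part that bears grey_ball_center but turquoise or yellow is not meant. What is shaped like the white_tray but pink is not meant.

How it is judged:
On the way:
1. the tray is lifted clear of the ware board by the gripper, close to level, with the ball in its pocket (height (world z) of white_tray above 0.05 m and contact force between the fingers and white_tray above 0.5 N and angle between white_tray's own z axis and vertical below 0.35 rad and distance between white_ball_center and white_tray_pocket below 0.018 m), for 0.2 s.
At the end, for the whole second after the job is handed in: The gripper holds the white ball's tray centred within 30 mm over the basin, underside 20 to 90 mm above the rim, not touching it, level within 0.12 rad, still (0.03 m/s, 0.2 rad/s); both balls within 18 mm of their pocket points (horizontal distance between white_tray and basin_rim below 0.03 m and height (world z) of white_tray between 0.1 and 0.17 m and angle between white_tray's own z axis and vertical below 0.12 rad and linear speed of white_tray below 0.03 m/s and angular speed of white_tray below 0.2 rad/s and contact force between the fingers and white_tray above 0.5 N and contact force between white_tray and basin below 0.1 N and distance between white_ball_center and white_tray_pocket below 0.018 m and distance between grey_ball_center and grey_tray_pocket below 0.018 m); the arm keeps its last pose, push and grip.
It fails at once if the white ball leaves its pocket (distance between white_ball_center and white_tray_pocket above 0.022 m).
It fails at once if the tray is tipped by more than 0.35 rad (angle between white_tray's own z axis and vertical above 0.35 rad).
It fails at once if the grey ball's tray is shifted by more than 20 mm (distance of grey_tray from where it was at the start of the episode above 0.02 m).
It fails at once if the grey ball leaves its pocket (distance between grey_ball_center and grey_tray_pocket above 0.022 m).
It fails at once if the mug or the cup is shifted by more than 20 mm (distance of any of mug, cup from where it was at the start of the episode above 0.02 m).
It also fails if it takes over 48 s, if anything falls off the work surface, if the arm or the gripper's body presses on something with over 40 N, if the wrist force passes 120 N, or if a joint passes its speed limit or range.

## Robot

A 6-joint arm with a two-finger parallel gripper is mounted at the origin on the work surface. World frame = base frame: x ahead of the robot, y to its left, z up, the work surface at z = 0. Lengths are in m, angles in rad, forces in N, time in s.
With the tool pointing down it reaches from about 0.4 to 0.925 m from the base axis. Payload 3.4 kg.
Tool frame: the origin (TCP) lies at the very end of the fingers, on their centre line; the grasp point (between the pads) lies 19 mm behind it; z points along the fingers, x is the direction in which the jaws open and shut, and the axes are right-handed (so a half turn about z gives the same grasp; the last joint's range is limited). The gripper opens to 85 mm and grips with 20 to 120 N. Pads are 22 mm wide; open, the fingers measure 114 mm over their backs; the gripper's body (76 mm by 85 mm) begins 54 mm behind the grasp point. The pads swing forward as they close: fully open they stand 13 mm farther back than shut.
Start: joints at [-1.22, 0.307, 1.506, -0, 1.328, -0.073], TCP at [0.237, -0.524, 0.192] pointing down, gripper open.
Joint ranges: [-3.12, 3.12], [-1.05, 2.28], [0.14, 2.33], [-1.42, 4.57], [0.1, 2.73], [-2.68, 2.68]. Speed limits (rad/s): [2.57, 2.57, 3.14, 3.14, 3.14, 3.14].

## Interface

Orientations are given as a unit quaternion [w, x, y, z].
In Python, from station import read_state, camera, job_done gives the robot as it stands. The module is installed in compiled form; this text tells all that it offers.
- The arm moves only by the tool apply_moves, never from a script. Its argument "increments" is a list of rows, each a list of 7 numbers: the shift along the world's x, y, z scaled (see below), then the turn, a rotation vector about the world's x, y, z scaled (see below), then the closure, from -1 (fully open) to 1 (shut), so that 0 is half open. A call has 1 to 8 rows; each row shifts and turns the pose as measured when the row begins; what a row does not reach is not made up. The controller multiplies each number of a shift by 150 mm and each number of a turn by 90 degrees. A row lasts 1/8 s, in which the tool goes at most 62.5 mm and 10.7 degrees, less where a joint would pass 70% of its speed; a pose out of reach is approached as far as the arm can. A call with a number of a shift or a turn outside -1 to 1 is refused whole. A call with a gripper value outside its range is refused whole. The fingers move at their own pace and stop on an object; "squeeze" is the grip in N (left out, the last holds). Time passes only in rows, so rows that do not move let the fingers close. It gives the time, the measured TCP pose, the force and the opening at its end, in the units of the state.
- read_state(): the state, without advancing time (a new reading comes with each control period).
- camera(name): name is "side" or "top" or "wrist"; returns a dict with "img" (420x560x3 uint8, red, green, blue), "vfov" (degrees; the focal length in pixels is half the picture's height over the tangent of half this angle, whatever the lens; pixels are square), "cx", "cy" (the principal point, pixels), "rvec" (rotation vector, rad) and "tvec" (3), from world to camera coordinates, as OpenCV has them; the wrist camera has in their place "hand_eye" (4x4, takes a point from camera to tool coordinates, whose origin is the TCP and whose axes are the tool frame's). Camera axes: x right, y down, z forward; pixel columns grow to the right and rows downward; lengths in m; the calibration is good to about 2 mm. A picture is of the moment at which its call begins: read the wrist's pose just before it. There is no depth.
- job_done(): hands the job in, once; it reports no verdict.
The state is a dict: "t": time; "q": joint angles; "qvel": joint speeds; "joint_torque": joint torques, N m; "ee_pos": TCP position; "tool_rot": TCP orientation; "ft_force": force on the tool from outside, world axes, zero at the start; "moment": the same for the moment, N m; "finger_gap": finger opening in m.
Only numpy, scipy, OpenCV 4.12 (cv2) and the standard library are available. Lean on these libraries where they do the work, as an engineer would, in place of code of your own. Each camera call takes 0.05 s, during which the arm holds its last target.

## Working session

There is one attempt and no reset: what is moved stays moved. The work goes in short steps, Python scripts to look and compute and a tool call to move; the robot and the scene stay as the last step left them, time stands still between calls to the robot, and variables do not carry over. Pictures are saved under pics/ and viewed, and the job is handed in when it is done.

Besides the shell and the picture viewer there is one more tool, called after "Call:" as name(argument=value, ...), one argument or row to a line, values as JSON. apply_moves: Moves the arm, as the interface text tells. Its arguments: {"type":"object","properties":{"increments":{"type":"array","items":{"type":"array","items":{"type":"number"}}},"squeeze":{"type":"number"}},"required":["increments"]}

```bash
mkdir -p pics; cat > h.py <<'E'
import numpy as np,cv2
from station import read_state,camera,job_done
def K(c):
    f=c["img"].shape[0]/2/np.tan(np.radians(c["vfov"])/2)
    return np.array([[f,0,c["cx"]],[0,f,c["cy"]],[0,0,1]])
def save(c,n): cv2.imwrite(f"pics/{n}.png",c["img"][:,:,::-1])
def ray(c,u,v,z):
    R=cv2.Rodrigues(np.array(c["rvec"],float))[0];t=np.array(c["tvec"],float).ravel()
    o=-R.T@t;d=R.T@np.linalg.inv(K(c))@np.array([u,v,1.])
    return o+d*(z-o[2])/d[2]
def proj(c,P):
    return cv2.projectPoints(np.array(P,float).reshape(-1,3),np.array(c["rvec"],float),np.array(c["tvec"],float),K(c),None)[0].reshape(-1,2)
E
python3 - <<'E'
from h import *
import pickle
print(read_state())
for n in ("top","side","wrist"):
    c=camera(n);save(c,n+"0");pickle.dump(c,open(n+"0.pkl","wb"));print({k:v for k,v in c.items() if k!="img"})
E
```

```text
{'t': 0.0, 'q': array([-1.21951454e+00,  3.07569965e-01,  1.50766277e+00,  1.12589110e-05,
        1.32838141e+00, -7.35090784e-02]), 'qvel': array([ 0.00063563, -0.00098174, -0.00219313,  0.00034733, -0.00023619,
       -0.00104389]), 'joint_torque': array([ 1.87465150e-03, -4.57546699e+01, -2.51919419e+01,  3.39330436e-04,
        1.30670343e-02,  8.04423536e-06]), 'ee_pos': array([ 0.23668807, -0.52318737,  0.19098685]), 'tool_rot': array([-6.13239128e-04,  8.40275647e-01, -5.42158478e-01, -8.03474659e-04]), 'ft_force': array([-0.36201818, -0.26928416, -0.41239388]), 'moment': array([-0.01727246,  0.03422852,  0.02397673]), 'finger_gap': 0.08533290386603438}
{'vfov': 53.77809241429249, 'cx': 278.63401978488923, 'cy': 211.63937909285733, 'rvec': array([ 2.10482335, -2.16287992,  0.17416889]), 'tvec': array([0.096095  , 0.60441261, 1.12050012])}
{'vfov': 55.737159682083316, 'cx': 282.45318826542103, 'cy': 209.87112229739654, 'rvec': array([ 1.07593744, -2.45451517,  0.95708021]), 'tvec': array([0.45930748, 0.32538408, 0.70496055])}
{'vfov': 59.214517910224096, 'cx': 278.26227816872824, 'cy': 207.19925200841362, 'hand_eye': array([[ 9.99999304e-01,  9.02254793e-04,  7.59933029e-04,
        -3.58443979e-04],
       [-1.09702494e-03,  9.48129193e-01,  3.17883358e-01,
        -8.25341239e-02],
       [-4.33702906e-04, -3.17883970e-01,  9.48129524e-01,
        -1.81396649e-01],
       [ 0.00000000e+00,  0.00000000e+00,  0.00000000e+00,
         1.00000000e+00]])}
```

View pics/top0.png

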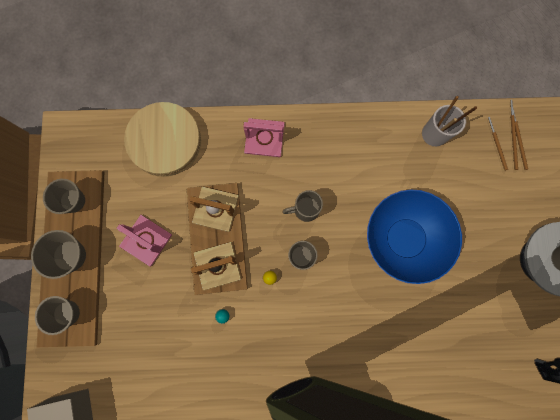

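View pics/side0.png

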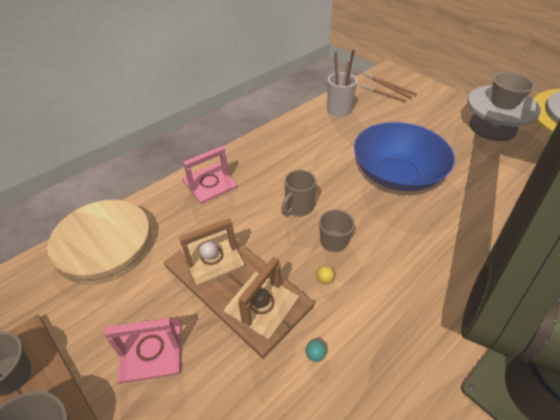

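View pics/wrist0.png

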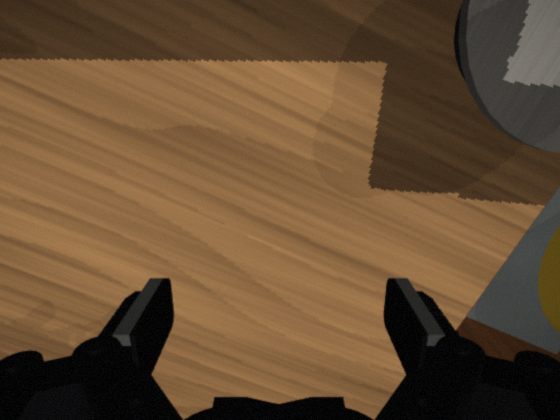

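The white-ball tray is at about (213,207) in the top view, the grey one at (217,267), and the basin at (414,236). The mug is at (308,206) and the cup at (303,255). I'll zoom in to measure them.

```bash
python3 - <<'E'
from h import *
import pickle
for n,(x0,x1,y0,y1) in dict(top=(170,270,170,300),side=(150,330,200,360)).items():
    c=pickle.load(open(n+"0.pkl","rb"));im=c["img"][y0:y1,x0:x1,::-1]
    s=min(800/(x1-x0),600/(y1-y0));s=int(s*2)/2
    im=cv2.resize(im,None,fx=s,fy=s,interpolation=cv2.INTER_CUBIC);print(n,s)
    for k in range(0,x1-x0,10):
        cv2.putText(im,str(x0+k),(int(k*s),10),0,.35,(255,255,255));cv2.line(im,(int(k*s),12),(int(k*s),18),(255,255,255))
    for k in range(0,y1-y0,10):
        cv2.putText(im,str(y0+k),(0,int(k*s)),0,.35,(255,255,255))
    cv2.imwrite(f"pics/{n}0z.png",im)
c=pickle.load(open("top0.pkl","rb"))
im=c["img"].astype(int)
m=((im[...,2]>im[...,0]+40)&(im[...,2]>im[...,1]+25)).astype(np.uint8)
cn=max(cv2.findContours(m,0,2)[0],key=cv2.contourArea)
e=cv2.fitEllipse(cv2.convexHull(cn));print(e)
print("basin",ray(c,*e[0],.08)); 
h=cv2.convexHull(cn)[:,0];P=np.array([ray(c,u,v,.08) for u,v in h]);print(cv2.minEnclosingCircle(P[:,:2].astype(np.float32)))
for nm,u,v,z in [("white ball",213,209,.05),("grey",218,266,.05),("mug",308,206,.09),("cup",303,255,.07)]: print(nm,ray(c,u,v,z))
E
```

```text
top 4.5
side 3.5
((414.12603759765625, 236.2997283935547), (91.73466491699219, 96.52671813964844), 130.7198028564453)
basin [ 0.52360781 -0.28738254  0.08      ]
((0.526210606098175, -0.28723418712615967), 0.12910445034503937)
white ball [0.61955958 0.26528396 0.05      ]
grey [0.45892921 0.25155012 0.05      ]
mug [ 0.61359191 -0.00110111  0.09      ]
cup [0.48169349 0.01632801 0.07      ]
```

View pics/top0z.png

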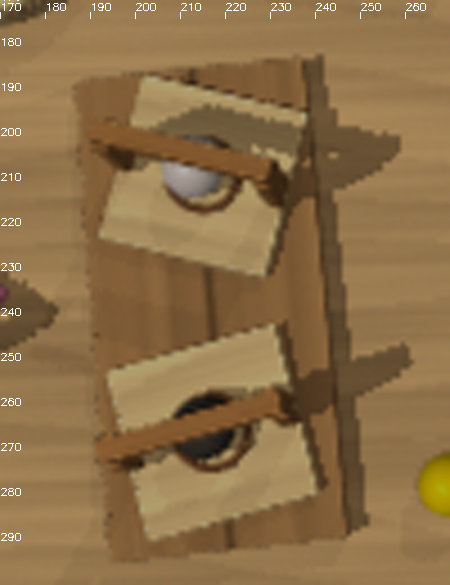

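View pics/side0z.png

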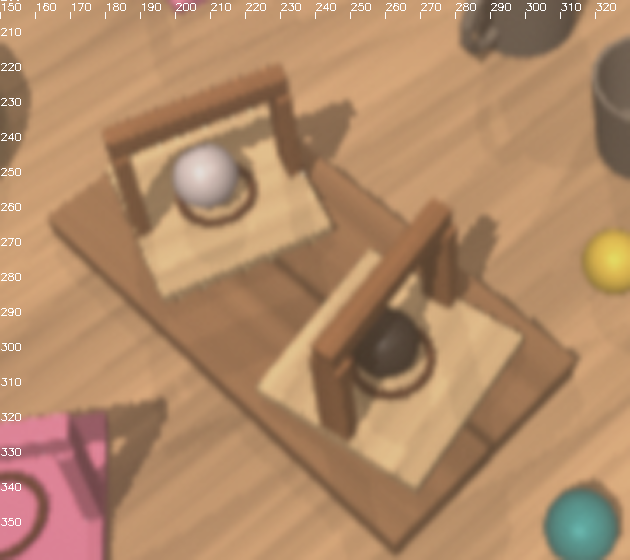

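```bash
cat > fit.py <<'E'
from h import *
import pickle
from scipy.optimize import least_squares
T=pickle.load(open("top0.pkl","rb"));S=pickle.load(open("side0.pkl","rb"))
z=.03;b=.055
obs=[(T,( b, b,z),(201.8,186.9)),(T,(b,-b,z),(238.4,195.6)),(T,(-b,-b,z),(229.5,230.2)),(T,(-b,b,z),(192,222.2)),
(T,(0,b,.12),(190.6,199.5)),(T,(0,-b,.12),(231.3,207)),
(S,(-b,b,z),(197.1,284.5)),(S,(-b,-b,z),(245.7,264.5)),(S,(0,b,.12),(180.3,238.5)),(S,(0,-b,.12),(231.1,219.4))]
def P(p,m):
    c,s=np.cos(p[2]),np.sin(p[2]);return [p[0]+c*m[0]-s*m[1],p[1]+s*m[0]+c*m[1],m[2]]
f=lambda p:np.concatenate([proj(c,P(p,m))[0]-o for c,m,o in obs])
r=least_squares(f,[.62,.26,0]);print(r.x,np.round(r.fun.reshape(-1,2),1))
E
python3 fit.py
```

```text
[ 0.62285349  0.26135329 -0.25323867] [[ 0.1 -0.2]
 [ 0.2 -0.6]
 [-0.2  1.6]
 [ 0.1  1. ]
 [-0.3 -0.8]
 [-1.1  0.8]
 [-0.1 -0.5]
 [-0.4 -1.2]
 [ 0.   0.1]
 [ 0.2 -0.4]]
```

Call:
apply_moves(
  increments=[
    [0, 0, 0.2, 0, 0, 0, -1],
    [0.1, 0.2, 0.2, 0, 0, 0.04, -1],
    [0.13, 0.27, 0, 0, 0, 0.04, -1],
    [0.13, 0.27, 0, 0, 0, 0.04, -1],
    [0.13, 0.27, 0, 0, 0, 0.04, -1],
    [0.13, 0.27, 0, 0, 0, 0.04, -1],
    [0.13, 0.27, 0, 0, 0, 0.04, -1],
    [0.13, 0.27, 0, 0, 0, 0.04, -1],
  ],
)

```text
t: 1.15
ee_pos: [0.3698, -0.2438, 0.2498]
tool_rot: [-0.001, 0.94, -0.342, -0.002]
ft_force: [0.9, -0.3, 0.3]
finger_gap: 0.0851
```

Call:
apply_moves(
  increments=[
    [0.17, 0.34, 0, 0, 0, 0.035, -1],
    [0.17, 0.34, 0, 0, 0, 0.035, -1],
    [0.17, 0.34, 0, 0, 0, 0.035, -1],
    [0.17, 0.34, 0, 0, 0, 0.035, -1],
    [0.17, 0.34, 0, 0, 0, 0.035, -1],
    [0.17, 0.34, 0, 0, 0, 0.035, -1],
    [0.17, 0.34, 0, 0, 0, 0.035, -1],
    [0.17, 0.34, 0, 0, 0, 0.035, -1],
  ],
)

```text
t: 2.15
ee_pos: [0.577, 0.1777, 0.2487]
tool_rot: [0.0, 0.992, -0.122, -0.002]
ft_force: [0.6, -0.5, -0.3]
finger_gap: 0.0853
```

Call:
apply_moves(
  increments=[
    [0.12, 0.22, 0, 0, 0, 0, -1],
    [0.1, 0.2, 0, 0, 0, 0, -1],
    [0.03, 0.05, 0, 0, 0, 0, -1],
    [0, 0, 0, 0, 0, 0, -1],
  ],
)

```text
t: 2.65
ee_pos: [0.6153, 0.2545, 0.2454]
tool_rot: [0.001, 0.993, -0.119, -0.004]
ft_force: [-0.4, 0.7, 0.9]
finger_gap: 0.0855
```

```bash
cat > w.py <<'E'
import sys
from h import *
from scipy.spatial.transform import Rotation as Ro
s=read_state();c=camera("wrist");q=s["tool_rot"]
R=Ro.from_quat([q[1],q[2],q[3],q[0]]).as_matrix()
X=np.eye(4);X[:3,:3]=R;X[:3,3]=s["ee_pos"]
M=np.linalg.inv(X@np.array(c["hand_eye"]))
c["rvec"]=cv2.Rodrigues(M[:3,:3])[0].ravel();c["tvec"]=M[:3,3]
print(s["t"],s["ee_pos"],"yaw",np.arctan2(R[1,0],R[0,0]),"toolz",R[:,2],s["ft_force"],s["finger_gap"])
x,y,a=.623,.2615,-.253
for m in [(.055,.055,.03),(.055,-.055,.03),(-.055,-.055,.03),(-.055,.055,.03),(-.007,.055,.12),(.007,.055,.12),(.007,-.055,.12),(-.007,-.055,.12)]:
    p=[x+np.cos(a)*m[0]-np.sin(a)*m[1],y+np.sin(a)*m[0]+np.cos(a)*m[1],m[2]]
    u=proj(c,p)[0]; 
    if len(sys.argv)>2: cv2.circle(c["img"],tuple(int(round(k)) for k in u),3,(255,0,0),1)
save(c,sys.argv[1])
import pickle;pickle.dump(c,open(sys.argv[1]+".pkl","wb"))
E
python3 w.py w1 1
```

```text
2.65 [0.6153242  0.25446691 0.24541006] yaw -0.23904153782152324 toolz [-0.008323   -0.00159294 -0.99996409] [-0.43074839  0.66872094  0.90071219] 0.08551097535331116
```

View pics/w1.png

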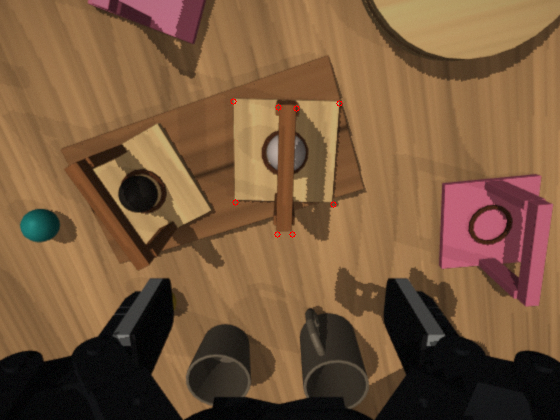

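The predicted outline matches the tray to within 2 px. I'll centre over the bar and start down.

Call:
apply_moves(
  increments=[
    [0.05, 0.05, 0, 0, -0.005, -0.009, -1],
    [0, 0, -0.15, 0, 0, 0, -1],
    [0, 0, -0.2, 0, 0, 0, -1],
    [0, 0, -0.2, 0, 0, 0, -1],
    [0, 0, -0.1, 0, 0, 0, -1],
    [0, 0, 0, 0, 0, 0, -1],
  ],
)

```text
t: 3.45
ee_pos: [0.6243, 0.2574, 0.1492]
tool_rot: [-0.0, 0.991, -0.131, 0.003]
ft_force: [-0.3, -0.0, 1.2]
finger_gap: 0.0852
```

```bash
python3 w.py w2 1
```

```text
3.45 [0.62434948 0.25737094 0.14924601] yaw -0.263387403043353 toolz [ 6.27854925e-03 -4.50984886e-04 -9.99980188e-01] [-0.30623911 -0.04796289  1.16328796] 0.08519950065078544
```

View pics/w2.png

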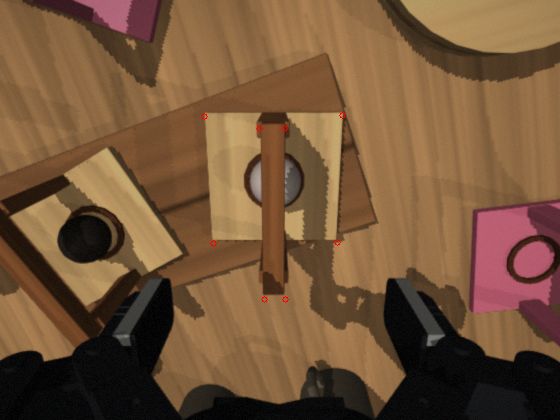

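Call:
apply_moves(
  increments=[
    [0, 0.04, 0, 0, 0.002, 0.005, -1],
    [0, 0, -0.1, 0, 0, 0, -1],
    [0, 0, -0.1, 0, 0, 0, -1],
    [0, 0, -0.1, 0, 0, 0, -1],
    [0, 0, -0.05, 0, 0, 0, -1],
    [0, 0, 0, 0, 0, 0, -1],
  ],
)

```text
t: 4.25
ee_pos: [0.6262, 0.2646, 0.0964]
tool_rot: [-0.001, 0.992, -0.127, 0.004]
ft_force: [0.0, -1.2, 0.1]
finger_gap: 0.0853
```

```bash
python3 w.py w3 1; python3 -c "
from h import *
save(camera('side'),'s3')"
```

```text
4.25 [0.62624569 0.26462278 0.09637608] yaw -0.25487534963097247 toolz [ 0.0082632   0.00143295 -0.99996483] [ 0.027716   -1.15806406  0.08693802] 0.08529206882896631
```

View pics/w3.png

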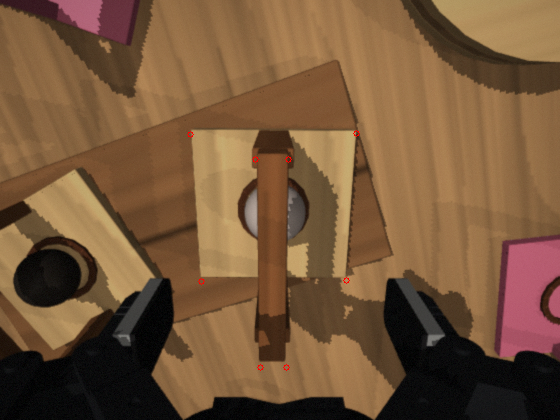

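View pics/s3.png

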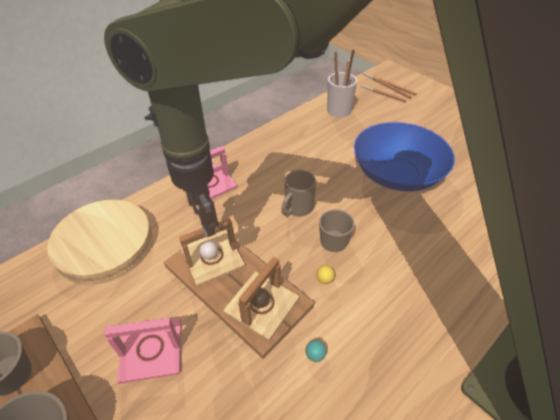

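Call:
apply_moves(
  increments=[
    [-0.02, 0, -0.012, 0, 0.003, 0, -1],
    [0, 0, 0, 0, 0, 0, -0.5],
  ],
  squeeze=45,
)

```text
t: 4.6
ee_pos: [0.6245, 0.2651, 0.0966]
tool_rot: [-0.002, 0.992, -0.127, 0.003]
ft_force: [0.0, 0.2, 0.3]
finger_gap: 0.0697
```

Call:
apply_moves(
  increments=[
    [0, 0, 0, 0, 0, 0, -0.2],
    [0, 0, 0, 0, 0, 0, 0.1],
    [0, 0, 0, 0, 0, 0, 0.3],
    [0, 0, 0, 0, 0, 0, 0.5],
  ],
)

```text
t: 5.1
ee_pos: [0.625, 0.2653, 0.0975]
tool_rot: [-0.002, 0.992, -0.127, 0.004]
ft_force: [0.0, -0.1, 0.7]
finger_gap: 0.0209
```

```bash
python3 w.py w4
```

```text
5.1 [0.62504121 0.26526447 0.09753036] yaw -0.2550275867159076 toolz [ 0.00836155  0.00323938 -0.99995979] [ 0.01953396 -0.10766755  0.69779432] 0.020896667931167522
```

View pics/w4.png

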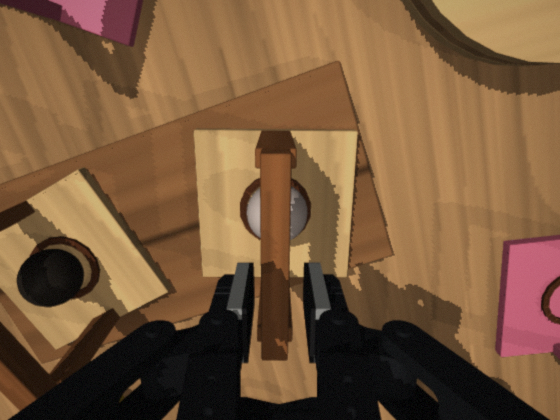

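Call:
apply_moves(
  increments=[
    [-0.012, 0, -0.02, 0.002, 0.005, 0, 0.5],
    [0, 0, 0, 0, 0, 0, 0.5],
  ],
)

```text
t: 5.4
ee_pos: [0.623, 0.2652, 0.0942]
tool_rot: [-0.003, 0.992, -0.127, -0.001]
ft_force: [0.1, -0.8, 0.3]
finger_gap: 0.0214
```

Call:
apply_moves(
  increments=[
    [0, 0, 0, 0, 0, 0, 0.65],
    [0, 0, 0, 0, 0, 0, 0.8],
    [0, 0, 0, 0, 0, 0, 1],
    [0, 0, 0, 0, 0, 0, 1],
    [0, 0, 0, 0, 0, 0, 1],
  ],
)

```text
t: 6.02
ee_pos: [0.6231, 0.2652, 0.0941]
tool_rot: [-0.003, 0.992, -0.127, -0.001]
ft_force: [0.7, -0.3, 0.1]
finger_gap: 0.0001
```

```bash
python3 w.py w5
```

```text
6.025 [0.62305966 0.2651994  0.09413155] yaw -0.2550147841554606 toolz [-3.61357869e-04  6.48693392e-03 -9.99978894e-01] [ 0.72873773 -0.25808888  0.10442824] 7.994561479900131e-05
```

View pics/w5.png

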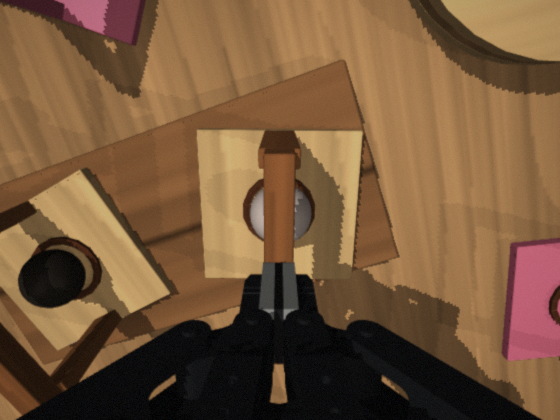

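The gap reads zero, so the pads may have missed the bar. I'll check from the side and top cameras.

```bash
python3 - <<'E'
from h import *
import pickle
s=read_state();p=s["ee_pos"]
c=camera("side");pickle.dump(c,open("s5.pkl","wb"))
print(proj(c,[p,p+[0,0,.02],p+[0,0,.1]]), proj(c,[[.623,.264,.12],[.623,.264,.104]]))
x0,x1,y0,y1=140,300,160,310
im=cv2.resize(c["img"][y0:y1,x0:x1,::-1],None,fx=4,fy=4,interpolation=cv2.INTER_CUBIC)
cv2.imwrite("pics/s5z.png",im)
c=camera("top");im=cv2.resize(c["img"][170:300,150:290,::-1],None,fx=4,fy=4,interpolation=cv2.INTER_CUBIC)
cv2.imwrite("pics/t5z.png",im)
E
```

```text
[[206.54253261 237.48587666]
 [205.14073712 231.35177678]
 [198.98579469 204.4184389 ]] [[205.23551119 229.23087354]
 [206.36482325 234.20901919]]
```

View pics/s5z.png

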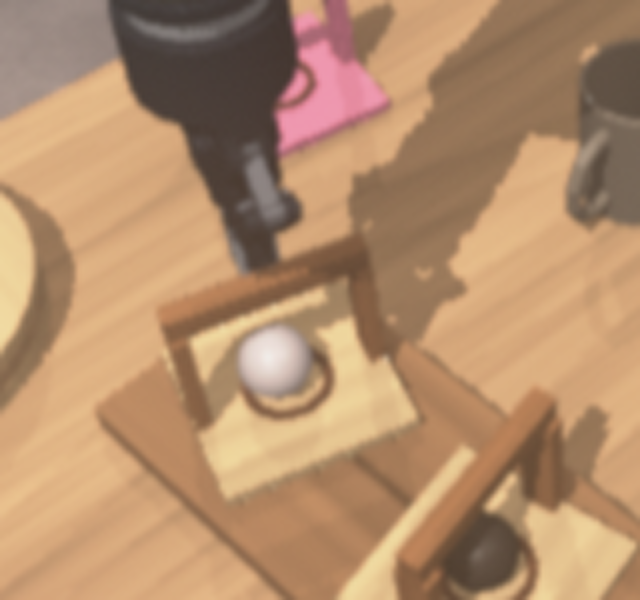

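View pics/t5z.png

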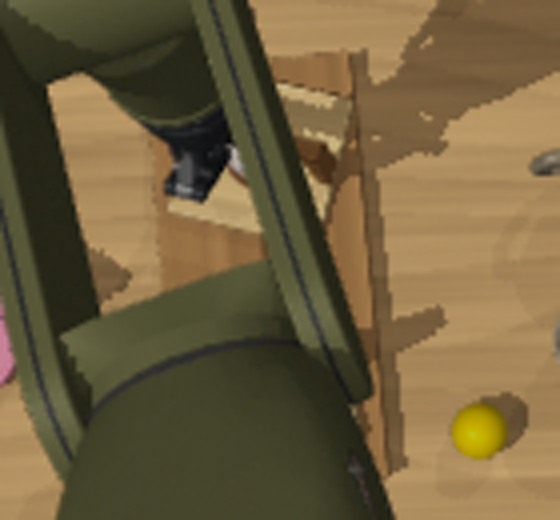

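The pads shut above the bar, so the fingertips seem higher than the reported TCP. I'll raise them shut and compare the tip in the side view.

Call:
apply_moves(
  increments=[
    [0, 0, 0.2, 0, 0, 0, 1],
    [0, 0, 0.2, 0, 0, 0, 1],
    [0, 0, 0, 0, 0, 0, 1],
  ],
)

```text
t: 6.55
ee_pos: [0.6224, 0.265, 0.1546]
tool_rot: [-0.003, 0.992, -0.127, -0.001]
ft_force: [0.5, -0.4, -0.6]
finger_gap: -0.0004
```

```bash
python3 w.py w6 1; python3 - <<'E'
from h import *
import pickle
s=read_state();p=s["ee_pos"];q=s["tool_rot"]
c=camera("side");pickle.dump(c,open("s6.pkl","wb"))
x0,x1,y0,y1=140,300,160,310
im=cv2.resize(c["img"][y0:y1,x0:x1,::-1],None,fx=4,fy=4,interpolation=cv2.INTER_CUBIC)
for d in (0,.01,.02,.03,.04):
    u=proj(c,p+[0,0,d])[0];print(d,u);cv2.circle(im,(int((u[0]-x0+.5)*4),int((u[1]-y0+.5)*4)),2,(0,0,255),-1)
cv2.imwrite("pics/s6z.png",im)
E
```

```text
6.55 [0.62241523 0.26498237 0.15463353] yaw -0.2550562858347564 toolz [-0.00211075  0.0059209  -0.99998024] [ 0.53431467 -0.40571421 -0.55549486] -0.00036417020774261936
0 [203.07072573 219.14694781]
0.01 [202.30385322 215.76134435]
0.02 [201.52228937 212.31088132]
0.03 [200.72560794 208.79367688]
0.04 [199.91336601 205.20777567]
```

View pics/s6z.png

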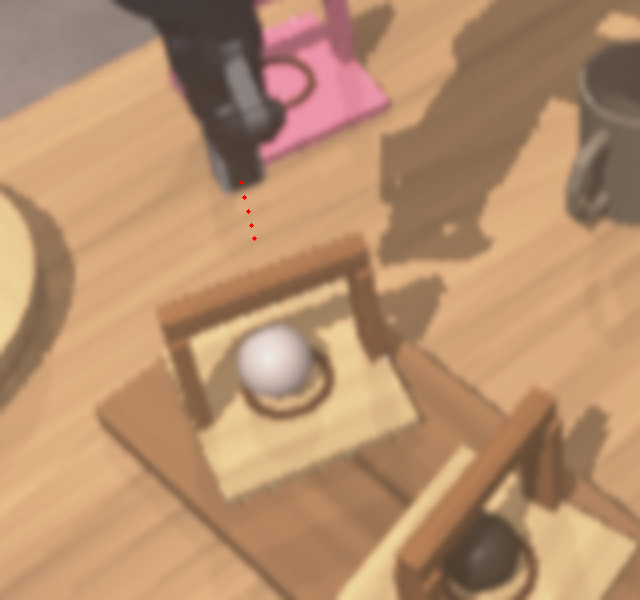

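View pics/w6.png

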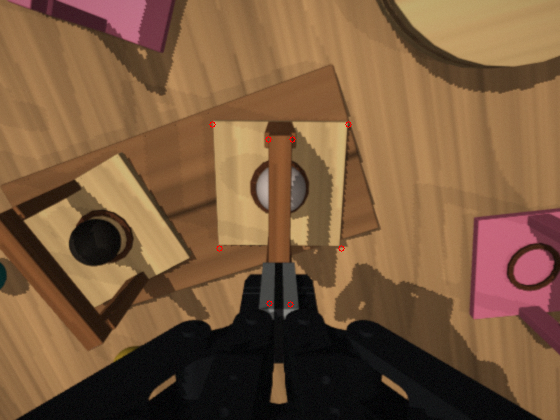

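The visible tip is about 38 mm above the reported TCP, which confirms it. To put the pads on the bar, the reported TCP has to be about 0.058. I'll open and go back down.

Call:
apply_moves(
  increments=[
    [0, 0, 0, -0.004, 0, 0, -1],
    [0, 0, 0, 0, 0, 0, -1],
    [0, 0, 0, 0, 0, 0, -1],
    [0, 0, 0, 0, 0, 0, -1],
    [0, 0, -0.1, 0, 0, 0, -1],
    [0, 0, -0.15, 0, 0, 0, -1],
    [0, 0, -0.12, 0, 0, 0, -1],
    [0, 0, 0, 0, 0, 0, -1],
  ],
)

```text
t: 7.65
ee_pos: [0.6169, 0.263, 0.0875]
tool_rot: [0.004, 0.992, -0.127, -0.008]
ft_force: [-0.5, -0.0, -0.8]
finger_gap: 0.0852
```

Call:
apply_moves(
  increments=[
    [0, 0, -0.08, 0, 0, 0, -1],
    [0, 0, -0.07, 0, 0, 0, -1],
    [0, 0, -0.06, 0, 0, 0, -1],
    [0, 0, 0, 0, 0, 0, -1],
  ],
)

```text
t: 8.15
ee_pos: [0.6175, 0.2631, 0.0545]
tool_rot: [0.004, 0.992, -0.127, -0.007]
ft_force: [0.1, 0.0, 0.1]
finger_gap: 0.0852
```

```bash
python3 w.py w7
```

```text
8.15 [0.61745394 0.26313695 0.05445972] yaw -0.2552486279437445 toolz [-0.01466902 -0.00527203 -0.99987851] [0.06378041 0.03051809 0.10360512] 0.08516765830526274
```

View pics/w7.png

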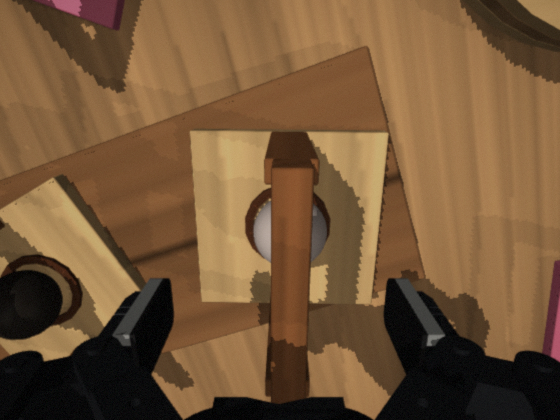

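Call:
apply_moves(
  increments=[
    [0.032, 0.008, 0.02, 0.003, -0.009, 0, -1],
    [0, 0, 0, 0, 0, 0, -0.5],
    [0, 0, 0, 0, 0, 0, -0.1],
    [0, 0, 0, 0, 0, 0, 0.2],
    [0, 0, 0, 0, 0, 0, 0.4],
    [0, 0, 0, 0, 0, 0, 0.4],
  ],
)

```text
t: 8.95
ee_pos: [0.6243, 0.265, 0.0601]
tool_rot: [-0.001, 0.992, -0.127, 0.002]
ft_force: [-0.1, -0.1, -0.3]
finger_gap: 0.0252
```

```bash
python3 w.py w8
```

```text
8.95 [0.62433018 0.26503646 0.06012275] yaw -0.25515369040337516 toolz [ 0.00471106  0.0012583  -0.99998811] [-0.06631298 -0.07645733 -0.25790355] 0.02523949542690006
```

View pics/w8.png

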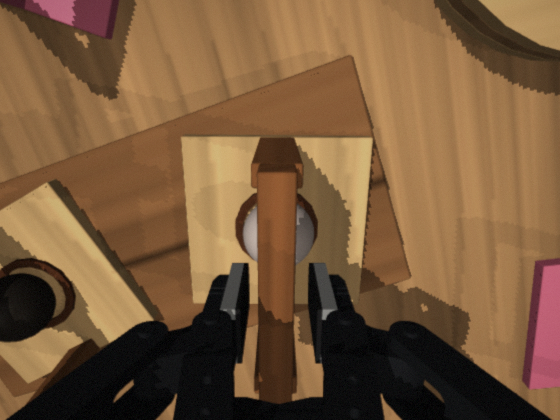

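Call:
apply_moves(
  increments=[
    [0, 0, -0.015, 0, 0.001, 0, 0.5],
    [0, 0, 0, 0, 0, 0, 0.6],
    [0, 0, 0, 0, 0, 0, 0.75],
    [0, 0, 0, 0, 0, 0, 1],
    [0, 0, 0, 0, 0, 0, 1],
    [0, 0, 0, 0, 0, 0, 1],
  ],
)

```text
t: 9.75
ee_pos: [0.6239, 0.2651, 0.0574]
tool_rot: [-0.001, 0.992, -0.127, 0.001]
ft_force: [-0.0, 0.0, -0.6]
finger_gap: 0.0132
```

```bash
python3 w.py w9
```

```text
9.75 [0.62389581 0.26505024 0.05744733] yaw -0.25517026696020634 toolz [ 0.00217274  0.00114422 -0.99999698] [-0.03182345  0.04699738 -0.63547485] 0.013155252585463096
```

View pics/w9.png

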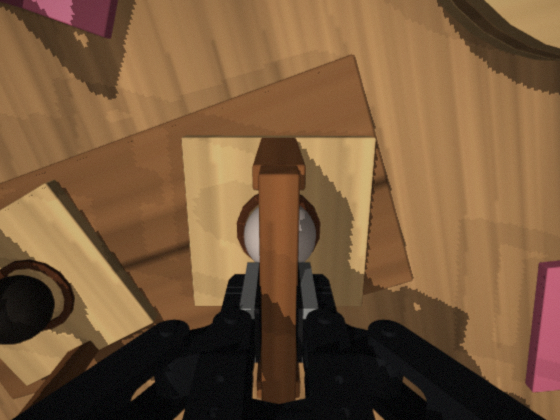

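Call:
apply_moves(
  increments=[
    [0, 0, 0.02, 0, 0, 0, 1],
    [0, 0, 0.04, 0, 0, 0, 1],
    [0, 0, 0.06, 0, 0, 0, 1],
    [0, 0, 0.06, 0, 0, 0, 1],
    [0, 0, 0.06, 0, 0, 0, 1],
    [0, 0, 0.05, 0, 0, 0, 1],
    [0, 0, 0.03, 0, 0, 0, 1],
    [0, 0, 0, 0, 0, 0, 1],
  ],
)

```text
t: 10.8
ee_pos: [0.6239, 0.2649, 0.109]
tool_rot: [-0.001, 0.992, -0.127, 0.001]
ft_force: [0.1, 0.3, -2.0]
finger_gap: 0.0133
```

```bash
python3 w.py w10;python3 - <<'E'
from h import *
c=camera("side");cv2.imwrite("pics/s10.png",cv2.resize(c["img"][120:320,100:350,::-1],None,fx=3,fy=3,interpolation=cv2.INTER_CUBIC))
E
```

```text
10.8 [0.62385175 0.26492344 0.10904125] yaw -0.25512386352279065 toolz [ 0.00250845  0.001102   -0.99999625] [ 0.0976241   0.27797196 -1.99565128] 0.01327068891555959
```

View pics/w10.png

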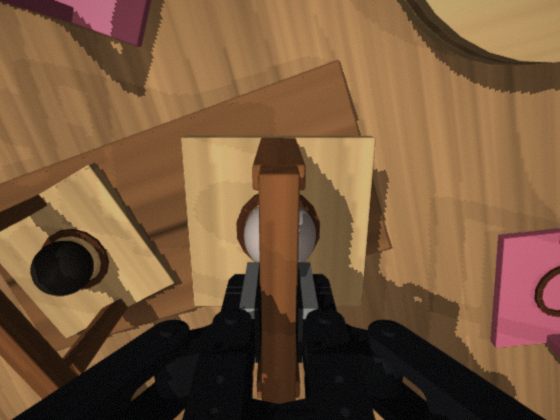

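View pics/s10.png

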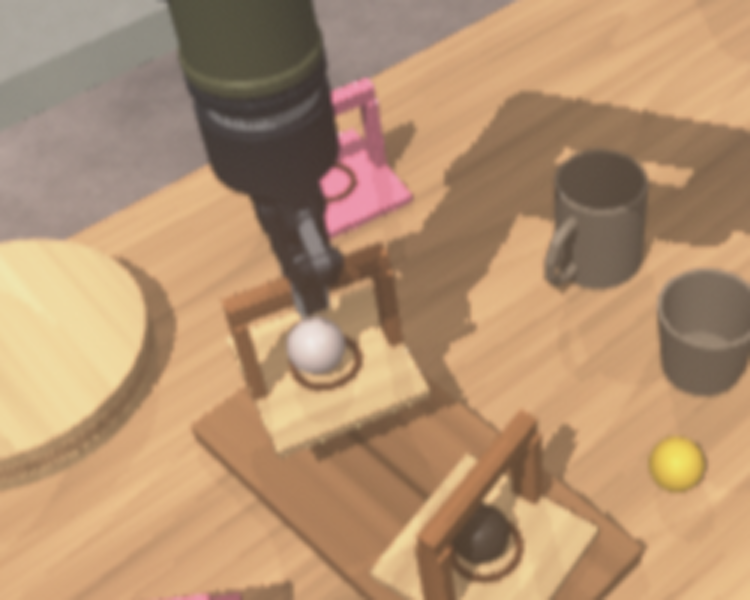

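The tray is up and level, with the ball in its pocket. I'll keep lifting, then carry it across.

Call:
apply_moves(
  increments=[
    [0, 0, 0.03, 0, 0, 0, 1],
    [0, 0, 0.06, 0, 0, 0, 1],
    [0, 0, 0.09, 0, 0, 0, 1],
    [0, 0, 0.1, 0, 0, 0, 1],
    [0, 0, 0.1, 0, 0, 0, 1],
    [0, 0, 0.07, 0, 0, 0, 1],
    [0, 0, 0.04, 0, 0, 0, 1],
    [0, 0, 0, 0, 0, 0, 1],
  ],
)

```text
t: 11.9
ee_pos: [0.6236, 0.2648, 0.188]
tool_rot: [-0.001, 0.992, -0.127, 0.001]
ft_force: [0.4, 0.4, -1.7]
finger_gap: 0.0135
```

```bash
python3 w.py w11
```

```text
11.9 [0.6236085  0.26482008 0.18799287] yaw -0.2551290935551889 toolz [ 0.00287803  0.00120314 -0.99999513] [ 0.42823847  0.4206418  -1.65393305] 0.013496786072321815
```

Call:
apply_moves(
  increments=[
    [-0.003, -0.02, 0, 0, 0, 0, 1],
    [-0.007, -0.04, 0, 0, 0, 0, 1],
    [-0.01, -0.06, 0, 0, 0, 0, 1],
    [-0.014, -0.08, 0, 0, 0, 0, 1],
    [-0.018, -0.1, 0, 0, 0, 0, 1],
    [-0.021, -0.12, 0, 0, 0, 0, 1],
    [-0.021, -0.12, 0, 0, 0, 0, 1],
    [-0.021, -0.12, 0, 0, 0, 0, 1],
  ],
)

```text
t: 12.95
ee_pos: [0.6033, 0.158, 0.1853]
tool_rot: [0.001, 0.992, -0.127, -0.001]
ft_force: [-0.5, -0.4, -1.7]
finger_gap: 0.0132
```

Call:
apply_moves(
  increments=[
    [-0.021, -0.12, 0, 0, 0, 0, 1],
    [-0.021, -0.12, 0, 0, 0, 0, 1],
    [-0.021, -0.12, 0, 0, 0, 0, 1],
    [-0.021, -0.12, 0, 0, 0, 0, 1],
    [-0.021, -0.12, 0, 0, 0, 0, 1],
    [-0.021, -0.12, 0, 0, 0, 0, 1],
    [-0.021, -0.12, 0, 0, 0, 0, 1],
    [-0.021, -0.12, 0, 0, 0, 0, 1],
  ],
)

```text
t: 13.95
ee_pos: [0.5764, 0.0033, 0.1857]
tool_rot: [0.001, 0.992, -0.127, -0.0]
ft_force: [0.9, -0.4, -1.7]
finger_gap: 0.013
```

Call:
apply_moves(
  increments=[
    [-0.02, -0.12, 0, 0, 0, 0, 1],
    [-0.02, -0.12, 0, 0, 0, 0, 1],
    [-0.02, -0.12, 0, 0, 0, 0, 1],
    [-0.02, -0.12, 0, 0, 0, 0, 1],
    [-0.02, -0.12, 0, 0, 0, 0, 1],
    [-0.02, -0.12, 0, 0, 0, 0, 1],
    [-0.02, -0.12, 0, 0, 0, 0, 1],
    [-0.02, -0.12, 0, 0, 0, 0, 1],
  ],
)

```text
t: 14.95
ee_pos: [0.5508, -0.1511, 0.1857]
tool_rot: [0.001, 0.992, -0.127, -0.0]
ft_force: [0.1, 0.2, -2.7]
finger_gap: 0.0132
```

Call:
apply_moves(
  increments=[
    [-0.021, -0.12, 0, 0, 0, 0, 1],
    [-0.021, -0.12, 0, 0, 0, 0, 1],
    [-0.021, -0.12, -0.01, 0, 0, 0, 1],
    [-0.021, -0.11, -0.02, 0, 0, 0, 1],
    [-0.018, -0.09, -0.02, 0, 0, 0, 1],
    [-0.014, -0.08, -0.02, 0, 0, 0, 1],
    [-0.01, -0.06, -0.02, 0, 0, 0, 1],
    [-0.007, -0.04, -0.015, 0, 0, 0, 1],
  ],
)

```text
t: 15.95
ee_pos: [0.5292, -0.2706, 0.1685]
tool_rot: [0.001, 0.992, -0.128, -0.0]
ft_force: [0.9, -0.1, -2.8]
finger_gap: 0.013
```

Call:
apply_moves(
  increments=[
    [-0.005, -0.03, -0.01, 0, 0, 0, 1],
    [-0.003, -0.02, 0, 0, 0, 0, 1],
    [0, -0.01, 0, 0, 0, 0, 1],
    [0, 0, 0, 0, 0, 0, 1],
    [0, 0, 0, 0, 0, 0, 1],
  ],
)

```text
t: 16.58
ee_pos: [0.5282, -0.2794, 0.167]
tool_rot: [0.0, 0.992, -0.128, -0.0]
ft_force: [-0.4, 0.4, -2.5]
finger_gap: 0.0133
```

```bash
python3 w.py w12;python3 - <<'E'
from h import *
import pickle
for n in("side","top"):
    c=camera(n);save(c,n+"12");pickle.dump(c,open(n+"12.pkl","wb"))
E
```

```text
16.575 [ 0.52824833 -0.27939273  0.16696164] yaw -0.25592812289554756 toolz [-1.48293913e-04 -6.17015744e-04 -9.99999799e-01] [-0.41174855  0.37917762 -2.50490767] 0.013289852090299061
```

View pics/w12.png

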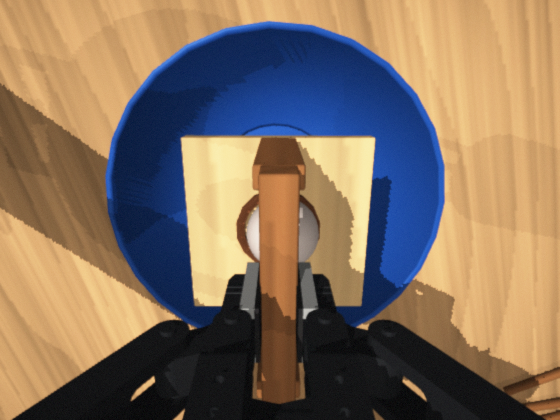

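View pics/side12.png

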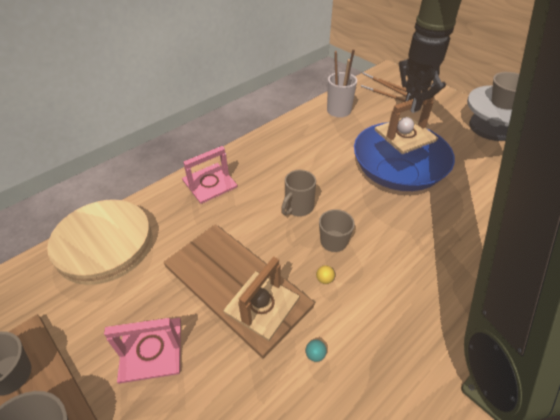

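View pics/top12.png

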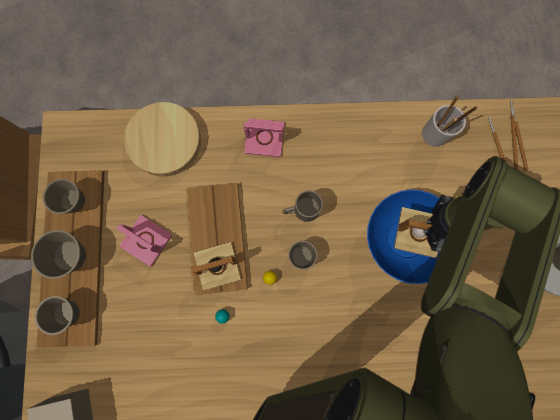

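```bash
python3 - <<'E'
from h import *
import pickle
c=pickle.load(open("w12.pkl","rb"))
im=c["img"].astype(int)
m=((im[...,2]>im[...,0]+30)&(im[...,2]>im[...,1]+15)).astype(np.uint8)
cn=max(cv2.findContours(m,0,1)[0],key=cv2.contourArea);h=cv2.convexHull(cn)[:,0]
h=np.array([p for p in h if p[1]<260])
P=np.array([ray(c,u,v,.08) for u,v in h])
A=np.c_[2*P[:,:2],np.ones(len(P))];x=np.linalg.lstsq(A,(P[:,:2]**2).sum(1),rcond=None)[0]
print("basin wrist",x[:2],np.sqrt(x[2]+x[0]**2+x[1]**2))
# tray base front corners in wrist: top face z=.14
for u,v in((182,136),(375,136)):print(ray(c,u,v,.14))
S=pickle.load(open("side12.pkl","rb"))
cv2.imwrite("pics/s12z.png",cv2.resize(S["img"][60:210,330:480,::-1],None,fx=4,fy=4,interpolation=cv2.INTER_CUBIC))
E
```

```text
basin wrist [ 0.52438987 -0.28606363] 0.12837642081377587
[ 0.49051982 -0.21325114  0.14      ]
[ 0.59482559 -0.24040837  0.14      ]
```

View pics/s12z.png

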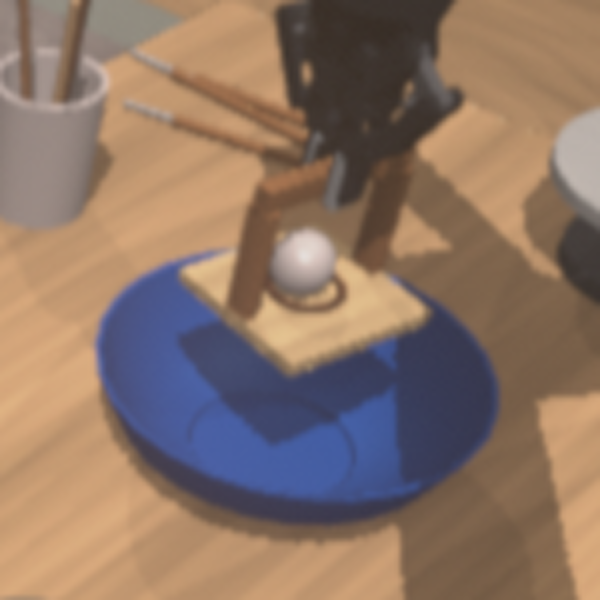

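Call:
apply_moves(
  increments=[
    [-0.01, -0.015, 0, 0, 0, 0, 1],
    [-0.01, -0.02, 0, 0, 0, 0, 1],
    [-0.005, -0.01, 0, 0, 0, 0, 1],
    [0, 0, 0, 0, 0, 0, 1],
    [0, 0, 0, 0, 0, 0, 1],
    [0, 0, 0, 0, 0, 0, 1],
    [0, 0, 0, 0, 0, 0, 1],
    [0, 0, 0, 0, 0, 0, 1],
  ],
)

```text
t: 17.73
ee_pos: [0.5242, -0.2866, 0.1669]
tool_rot: [0.0, 0.992, -0.128, -0.0]
ft_force: [0.6, -0.3, -1.5]
finger_gap: 0.0129
```

```bash
python3 w.py w13; python3 - <<'E'
from h import *
print(read_state()["qvel"])
c=camera("side");cv2.imwrite("pics/s13z.png",cv2.resize(c["img"][60:210,330:480,::-1],None,fx=4,fy=4))
E
```

```text
17.725 [ 0.52417807 -0.28658676  0.16693855] yaw -0.2559378716206821 toolz [-1.82839479e-04 -5.76954230e-04 -9.99999817e-01] [ 0.56724129 -0.34456984 -1.5071934 ] 0.012914784388222661
[-0.00065295  0.00031972 -0.00029144 -0.00057037  0.00221314 -0.00051456]
```

View pics/s13z.png

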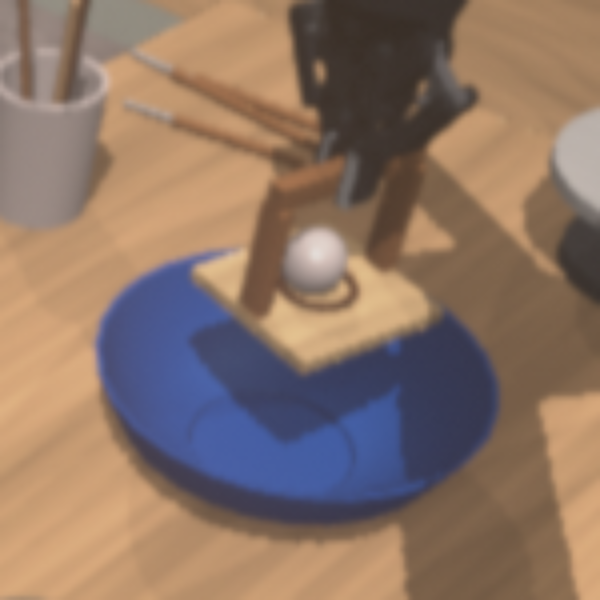

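The tray is level, still and centred, and the ball is in its pocket. I'll hand it in.

```bash
python3 -c "
from station import job_done
print(job_done())"
```

```text
the job is handed in; nothing more can be done
None
```

I lifted the white-ball tray by its handle bar, carried it over the mug and cup, and handed the job in at about 18 s while still holding it over the basin.

**Last checks before handing in:**
- **Position:** the TCP was at (0.524, -0.287). I measured the basin centre at about (0.525, -0.287), so the tray is centred within a few millimetres.
- **Height:** the underside is at about 0.126–0.13 m, roughly 5 cm above the rim.
- **Level and still:** tool tilt was below 0.001 rad and joint speeds were near zero.
- **Grip and ball:** the bar was held at 13 mm opening. The last side view showed the ball in its pocket.
- **Other items:** in the pictures taken just before the last small move, the grey tray, mug and cup looked where they had been at the start.

**What disagreed:** the first grasp closed above the bar. The pictures showed the fingertips about 38 mm higher than the reported TCP, although the description puts the TCP at the very end of the fingers. I opened, went about 38 mm lower and gripped correctly. The empty closing didn't visibly move anything. I didn't find the cause of the offset.

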